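# Clear the mat and tip the dryer-sheet carton onto its back

### The arm

A 6-joint arm with a two-finger parallel gripper is mounted at the origin on the work surface. World frame = base frame: x ahead of the robot, y to its left, z up, the work surface at z = 0. Lengths are in mm, angles in rad, forces in N, time in s.
With the tool pointing down it reaches from about 300 to 775 mm from the base axis. Payload 14.6 kg.
Tool frame: the origin (TCP) lies at the very end of the fingers, on their centre line; the grasp point (between the pads) lies 19 mm behind it; z points along the fingers, y is the line along which they close (so a half turn about z gives the same grasp; the last joint's range is limited). The gripper opens to 94 mm and grips with 3 to 60 N. Pads are 16 mm wide; open, the fingers measure 119 mm over their backs; the gripper's body (75 mm by 177 mm) begins 78 mm behind the grasp point.
Start: joints at [-1.393, 0.3, 1.521, -0, 1.321, -0.067], TCP at [133.293, -533.594, 205.446] pointing down, gripper open.
Joint ranges: [-3.03, 3.03], [-0.79, 2.21], [0.23, 2.52], [-1.04, 4.18], [0, 3.07], [-2.55, 2.55]. Speed limits (rad/s): [2.22, 2.22, 2.57, 3.14, 3.14, 3.14].

### API

Orientations are given as [roll, pitch, yaw] about the fixed x, y, z axes, in that order (R = Rz(yaw) Ry(pitch) Rx(roll)).
In Python, from cell import manip gives the robot as it stands.
- The arm moves only by the tool servo_tool, never from a script. Its argument "motion" is a list that holds one entry, the list of rows, each a list of 7 numbers: the shift along the world's x, y, z as a fraction of full scale, then the turn, a rotation vector about the world's x, y, z as a fraction of full scale, then the closure, from 0 (fully open) to 1 (shut). In form: [[[x, y, z, rx, ry, rz, gripper], ...]]. A call has 1 to 10 rows; each row is the pose to reach, as a shift and turn from the pose commanded when the call began, turning the shorter way round; what a row does not reach only later rows make up. Full scale, the value 1, is 0.5 m for a shift and pi rad for a turn. A row lasts 1/10 s, in which the tool goes at most 50 mm and 8.59 degrees, less where a joint would pass 70% of its speed; a pose out of reach is approached as far as the arm can. A call with a number of a shift or a turn outside -1 to 1 is refused whole. A call with a gripper value outside its range is refused whole. The fingers move at their own pace and stop on an object; "newtons" is the grip in N (left out, the last holds). Time passes only in rows, so rows that repeat a pose let the fingers close. It gives the time, the measured TCP pose, the force, the opening and the grip force at its end, in the units of the state.
- manip.read_state(): the state, without advancing time (a new reading comes with each control period).
- manip.camera(name): name is "side" or "top" or "wrist"; returns a dict with "frame" (400x640x3 uint8, red, green, blue), "range_z" (400x640 float32, mm along the optical axis (not along the pixel's ray), 0 where there is no reading), "vfov" (degrees; the focal length in pixels is half the picture's height over the tangent of half this angle, whatever the lens; pixels are square), "cx", "cy" (the principal point, pixels), "cam_to_world" (4x4, takes a point from camera to world coordinates). Camera axes: x right, y down, z forward; pixel columns grow to the right and rows downward; lengths in mm; the calibration is good to about 2 mm. A picture is of the moment at which its call begins.
- manip.sign_off(): hands the job in; it is judged then, once.
The state is a dict: "clock": time; "joints": joint angles; "qd": joint speeds; "effort": joint torques, N m; "eef_pos": TCP position; "eef_rot": TCP orientation; "wrist_force": force on the tool from outside, world axes, zero at the start; "moment": the same for the moment, N m; "finger_gap": finger opening in mm; "finger_force": force on a finger pad.
Only numpy, scipy, OpenCV 4.12 (cv2) and the standard library are available. Lean on these libraries where they do the work, as an engineer would, in place of code of your own. Each camera call takes 0.05 s, during which the arm holds its last target. There are 200 camera calls.

### The job

The dryer-sheet carton stands on end at one end of the dark mat and has to lie on its back there, so that sheets can be drawn from the oval opening. First push the stray clothespin right off the mat with the fingertips while the carton is still standing; then push the carton near its top so that it tips over along the mat and comes to rest flat, opening up, wholly inside the mat's edges. Do not grip or lift either of them, do not press hard on the carton, leave the other things on the counter where they are, and finish with the hand clear.

Things in the scene. Friction and masses are not known exactly. Their poses are not given: they have to be found in the camera images.
- mat: Dark rubber mat, 270 x 175 x 3 mm, fixed. Origin: centre of its underside, on the counter top (z = 0). x: along its length, from the end where the carton stands to the other, the way the carton is to fall; y: across; z up. Ends at x = +-135 mm, long edges at y = +-87.5 mm. Empty counter for 110 mm beyond the -y edge where x > -60 mm; pod tub and bowl stand beyond the +y edge.
- carton: White card dryer-sheet carton, 56 mm thick (x) x 110 wide (y) x 170 tall (z), 0.19-0.35 kg, loose, stiff. It stands on end, wholly on the mat, 3 to 17 mm from the mat's -x end, within 0.08 rad of square. Origin: centre of its underside. z: up while it stands; x: towards its front face, which looks along mat +x and is to become the underside. The dark oval opening is on the back (-x) face.
- carton_foot_l (a point): Corner of the carton's front face: lower edge, carton +y side. The carton tips about this lower front edge, which stays on the mat (card on rubber, friction about 0.6); past a lean of about 0.33 rad it falls by itself, and then covers 170 mm of mat from this edge on.
- carton_foot_r (a point): Corner of the carton's front face: lower edge, carton -y side.
- carton_top_l (a point): Corner of the carton's front face: upper edge, carton +y side.
- carton_top_r (a point): Corner of the carton's front face: upper edge, carton -y side.
- clothespin: The stray yellow plastic clothespin, lying on its side on the mat where the carton is to land: 72 mm long (x), 11 mm wide at the jaws (+x end) to 21 mm at the tail (-x end), 12 mm high, 12 g, loose. Origin: centre of its underside, on the mat; z up; its length lies within about 0.8 rad of the mat's length.
- pin_jaw (a point): Jaw end of the stray clothespin, half-way up (6 mm above its underside).
- pin_tail (a point): Tail end of the stray clothespin, half-way up.
- spare_pin: The other clothespin of the pair, the same, lying on the counter beside the standing carton, just beyond the mat's -y edge (mat x = -130 to -75 mm); leave it. Origin: centre of its underside.
- pod_tub: White plastic pod tub with closed hinged lid, 125 x 136 x 112 mm high, 50 mm or more beyond the mat's +y edge; leave it. Origin: centre of its underside.
- glass_bowl: Round glass bowl, 132 mm across, 62 mm high, 50 mm or more beyond the mat's +y edge; leave it. Origin: centre of its underside.
- peg_tray: Walnut tray of pegs, 240 x 110 x 32 mm high, on the robot's right; leave it. Origin: centre of its underside.
- brush: Hand brush lying on the robot's right, about 200 mm long; leave it. Origin: about its middle, on the counter.
- measuring_cup: Clear plastic measuring cup with a handle, 68 mm across, 70 mm high, on the robot's left; leave it. Origin: centre of its underside.
- stain_bottle: Blue plastic bottle, 54 mm across, 160 mm high, on the robot's left; leave it. Origin: centre of its underside.

How it is judged:
By the outcome, as a careful person would: the job done as asked, in the order asked, and still so for the second after the job is handed in, with the robot touching nothing.
It also fails if it takes over 48 s, if anything falls off the work surface, if the arm or the gripper's body presses on something with over 40 N, if the wrist force passes 120 N, or if a joint passes its speed limit or range.

## Working session

There is one attempt and no reset: what is moved stays moved. The work goes in short steps, Python scripts to look and compute and a tool call to move; the robot and the scene stay as the last step left them, time stands still between calls to the robot, and variables do not carry over. Pictures are saved under pics/ and viewed, at most 10 in all, crops included, and the job is handed in when it is done.

Besides the shell and the picture viewer there is one more tool, called after "Emit:" by a JSON object that holds its "method" and its "body". servo_tool: Moves the arm, as the interface text tells. Its arguments: {"type":"object","properties":{"motion":{"type":"array"},"newtons":{"type":"number"}},"required":["motion"]}

```bash
mkdir -p pics; cat > h.py <<'E'
import numpy as np, cv2
from cell import manip
def grab(n,tag):
    c=manip.camera(n); np.savez(f'pics/{tag}.npz',**{k:np.asarray(v) for k,v in c.items()})
    cv2.imwrite(f'pics/{tag}.png',c['frame'][:,:,::-1]); return c
def load(tag): return {k:v for k,v in np.load(f'pics/{tag}.npz').items()}
def ray(c,uv,z):
    uv=np.atleast_2d(np.asarray(uv,float)); f=200/np.tan(np.radians(float(c['vfov']))/2)
    d=np.c_[(uv[:,0]-c['cx'])/f,(uv[:,1]-c['cy'])/f,np.ones(len(uv))]
    T=c['cam_to_world']; d=d@T[:3,:3].T; o=T[:3,3]
    return o+d*((z-o[2])/d[:,2])[:,None]
def cloud(c):
    v,u=np.mgrid[:400,:640]; f=200/np.tan(np.radians(float(c['vfov']))/2); Z=c['range_z']
    P=np.stack([(u-c['cx'])/f*Z,(v-c['cy'])/f*Z,Z],-1); T=c['cam_to_world']
    P=P@T[:3,:3].T+T[:3,3]; P[Z<=0]=np.nan; return P
E
python3 - <<'E'
from h import *
for n in('top','side'): 
    c=grab(n,n+'0'); print(n,c['cam_to_world'].round(2).tolist(),c['vfov'])
s=manip.read_state(); print(s['clock'],s['eef_rot'],s['eef_pos'])
E
```

```text
top [[0.02, -0.99, 0.12, 362.17], [-1.0, -0.02, 0.02, -12.42], [-0.02, -0.13, -0.99, 1514.85], [0.0, 0.0, 0.0, 1.0]] 47.68347647388312
side [[-0.99, -0.06, 0.1, 451.93], [-0.12, 0.59, -0.8, 934.06], [-0.01, -0.81, -0.59, 831.68], [0.0, 0.0, 0.0, 1.0]] 52.328073649302816
0.1 [-3.14057585e+00 -9.29800406e-05  2.44763137e-01] [ 133.25673599 -533.37057351  204.94189404]
```

View pics/top0.png

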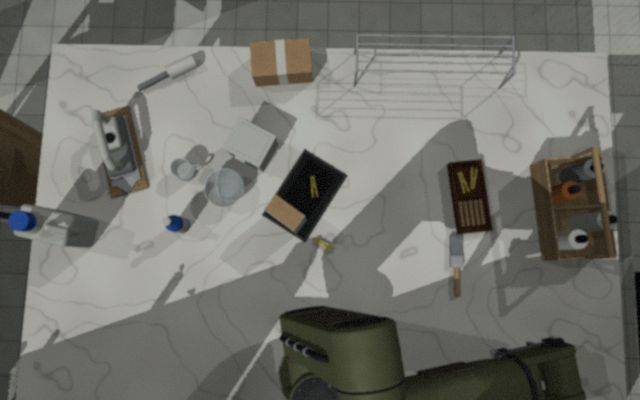

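View pics/side0.png

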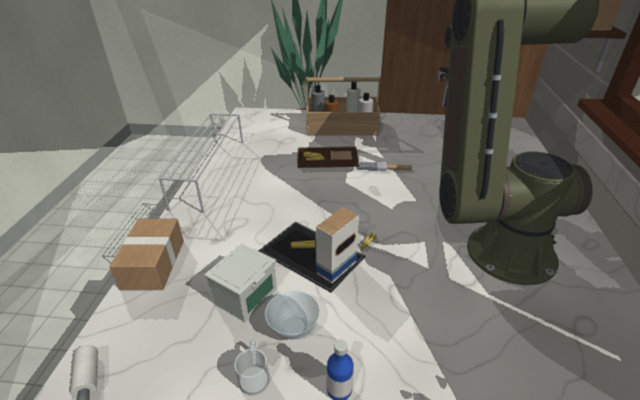

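The top view shows the mat with corners near (307,150), (346,176), (306,241) and (263,213). The carton top is at (286,215), the stray pin at (314,186) and the spare pin at (323,243). The side view shows the carton with its oval facing the robot side.

```bash
cat > m.py <<'E'
from h import *
c=load('top0'); P=cloud(c); im=c['frame']; hsv=cv2.cvtColor(im,cv2.COLOR_RGB2HSV)
def big(m,box):
    k=np.zeros(m.shape,np.uint8); x0,y0,x1,y1=box; k[y0:y1,x0:x1]=m[y0:y1,x0:x1]
    n,l,s,_=cv2.connectedComponentsWithStats(k); i=1+np.argmax(s[1:,4]); return l==i
dark=big(im.max(2)<45,(255,142,355,248)); v,u=np.nonzero(dark)
W=ray(c,np.c_[u,v],3)[:,:2]; r=cv2.minAreaRect(W.astype(np.float32)); print('mat',r,len(u)); print(cv2.boxPoints(r).round(1).tolist())
ye=big((hsv[...,0]>18)&(hsv[...,0]<35)&(hsv[...,1]>100)&(hsv[...,2]>70),(300,165,330,208)); v,u=np.nonzero(ye)
Y=ray(c,np.c_[u,v],12)[:,:2]; r=cv2.minAreaRect(Y.astype(np.float32)); print('pin',r,cv2.boxPoints(r).round(1).tolist())
top=big((P[...,2]>150),(255,185,310,245)); v,u=np.nonzero(top)
C=ray(c,np.c_[u,v],173)[:,:2]; r=cv2.minAreaRect(C.astype(np.float32)); print('carton',r,cv2.boxPoints(r).round(1).tolist(),np.nanmedian(P[top][:,2]))
z=cv2.resize(im[140:255,250:360],None,fx=5,fy=5,interpolation=cv2.INTER_NEAREST)
s=load('side0')['frame'][205:295,255:385]; s=cv2.resize(s,None,fx=5,fy=5,interpolation=cv2.INTER_NEAREST)
cv2.imwrite('pics/z1.png',z[:,:,::-1]);cv2.imwrite('pics/z2.png',s[:,:,::-1])
E
python3 m.py
```

```text
mat ((582.499755859375, 61.71808624267578), (164.0615234375, 260.02716064453125), 59.643577575683594) 2599
[[428.8999938964844, 56.599998474121094], [653.2000122070312, -74.80000305175781], [736.0999755859375, 66.80000305175781], [511.79998779296875, 198.1999969482422]]
pin ((612.3848266601562, 34.62227249145508), (66.90027618408203, 19.107999801635742), 12.602688789367676) [[577.7000122070312, 36.599998474121094], [581.7999877929688, 18.0], [647.0999755859375, 32.599998474121094], [642.9000244140625, 51.20000076293945]]
carton ((501.9280090332031, 113.49229431152344), (111.44802856445312, 56.00054168701172), 54.74496841430664) [[446.8999938964844, 84.19999694824219], [492.6000061035156, 51.79999923706055], [557.0, 142.8000030517578], [511.20001220703125, 175.1999969482422]] 173.35903468891638
```

View pics/z1.png

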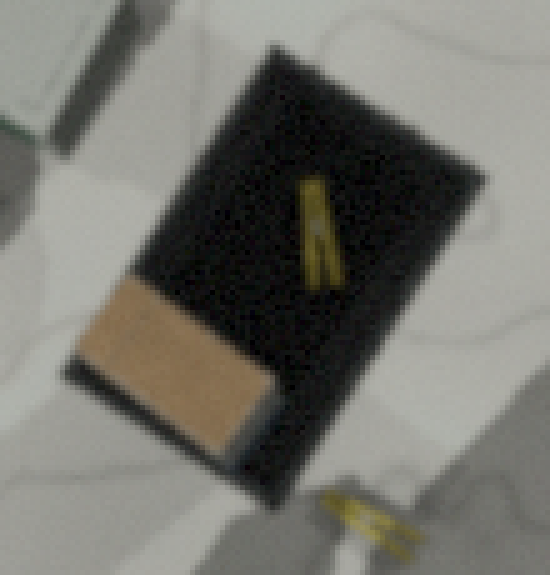

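The zoom shows the pin jaws up and the tail near (325,285), with the carton's front face parallel to the mat end. The mat frame is at (582,62) with yaw −0.53. The gripper body would pass close to the standing carton, so I will push the pin with the tool tilted away from it.

Emit:
{"method": "servo_tool", "body": {"motion": [[[0.5,0.61,0.05,0,0,0.246,0.68],[0.5,0.61,0.05,0,0,0.246,0.68],[0.5,0.61,0.05,0,0,0.246,0.68],[0.5,0.61,0.05,0,0,0.246,0.68],[0.5,0.61,0.05,0,0,0.246,0.68],[0.5,0.61,0.05,0,0,0.246,0.68],[0.5,0.61,0.05,0,0,0.246,0.68],[0.5,0.61,0.05,0,0,0.246,0.68],[0.5,0.61,0.05,0,0,0.246,0.68]]]}}

```text
clock: 1.0
eef_pos: [385.5, -225.2, 230.7]
eef_rot: [3.141, -0.001, 1.023]
wrist_force: [-0.1, 0.3, 0.4]
finger_gap: 30.5
finger_force: 0.0
```

```bash
python3 - <<'E'
from h import *
from scipy.spatial.transform import Rotation as R
s=manip.read_state(); R0=R.from_euler('xyz',s['eef_rot']); p=s['eef_pos']
print(p,s['eef_rot'],s['joints'],s['finger_gap'],s['clock'])
a=np.radians(12.6); yaw=a+np.pi/2  # tool y = Rz(yaw)*(0,-1,0)
T=R.from_rotvec(np.radians(20)*np.array([np.cos(a),np.sin(a),0]))*R.from_euler('xyz',[np.pi,0,yaw])
print(T.as_matrix().round(2)); print((T*R0.inv()).as_rotvec()/np.pi,(np.array([630,75,120])-p)/500)
E
```

```text
[ 385.54129738 -225.16794822  230.65251711] [ 3.14128675e+00 -6.44317629e-04  1.02281169e+00] [-6.11064419e-01  4.50734926e-02  1.76003846e+00  6.80970105e-04
  1.33621607e+00 -6.32378794e-02] 30.480726939354557 1.0
[[-0.2   0.98 -0.07]
 [ 0.92  0.22  0.33]
 [ 0.34  0.   -0.94]]
[ 0.11214615 -0.01846276  0.24191882] [ 0.48891741  0.6003359  -0.22130503]
```

Emit:
{"method": "servo_tool", "body": {"motion": [[[0.49,0.6,0,0.112,-0.018,0.242,0.68],[0.49,0.6,0,0.112,-0.018,0.242,0.68],[0.49,0.6,0,0.112,-0.018,0.242,0.68],[0.49,0.6,0,0.112,-0.018,0.242,0.68],[0.49,0.6,0,0.112,-0.018,0.242,0.68],[0.49,0.6,0,0.112,-0.018,0.242,0.68],[0.49,0.6,0,0.112,-0.018,0.242,0.68],[0.49,0.6,0,0.112,-0.018,0.242,0.68],[0.49,0.6,0,0.112,-0.018,0.242,0.68],[0.49,0.6,0,0.112,-0.018,0.242,0.68]]]}}

```text
clock: 2.0
eef_pos: [628.1, 71.2, 229.5]
eef_rot: [-3.137, -0.348, 1.785]
wrist_force: [0.6, -0.6, -1.5]
finger_gap: 30.2
finger_force: 0.0
```

```bash
python3 - <<'E'
from h import *
s=manip.read_state(); print(s['eef_pos'],s['eef_rot'],s['joints'])
c=grab('wrist','w1')
E
```

```text
[628.11068158  71.16686462 229.51570532] [-3.13664273 -0.34794602  1.7853943 ] [-0.08520941  0.52167485  1.19392557  0.33043188  1.53946593 -0.33005246]
```

View pics/w1.png

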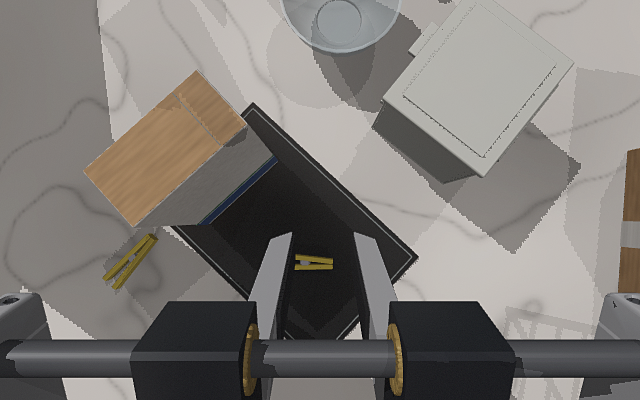

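The wrist view shows the pin at (313,262), parallel to the finger line. The carton top is at upper left (165,150), and the bowl and tub are well away.

```bash
python3 - <<'E'
from h import *
c=load('w1'); im=c['frame']; hsv=cv2.cvtColor(im,cv2.COLOR_RGB2HSV)
ye=(hsv[...,0]>20)&(hsv[...,0]<32)&(hsv[...,1]>130)&(hsv[...,2]>80); ye[:240]=0;ye[285:]=0;ye[:,:285]=0;ye[:,345:]=0
v,u=np.nonzero(ye); r=cv2.minAreaRect(ray(c,np.c_[u,v],13)[:,:2].astype(np.float32)); print(r,cv2.boxPoints(r).tolist())
k=ray(c,[[85,173],[198,71],[246,122],[134,227]],173)[:,:2]; print(k.round(),k.mean(0)); f=ray(c,[[200,222],[277,157]],3+0);print('front foot',f.round())
print('mat corner',ray(c,[[418,257],[252,103]],3).round())
E
```

```text
((623.4140014648438, 36.422569274902344), (42.23969268798828, 16.955657958984375), 12.447674751281738) [[600.9631958007812, 40.148773193359375], [604.6179809570312, 23.59168815612793], [645.8648071289062, 32.69636535644531], [642.2100219726562, 49.253448486328125]]
[[452.  82.]
 [513. 172.]
 [555. 143.]
 [495.  53.]] [503.66636806 112.32941686]
front foot [[483.  51.   3.]
 [554. 146.   3.]]
mat corner [[741.  67.   3.]
 [510. 203.   3.]]
```

Emit:
{"method": "servo_tool", "body": {"motion": [[[0.004,0.012,-0.1,0,0,0,0.68],[0.004,0.012,-0.2,0,0,0,0.68],[0.004,0.012,-0.3,0,0,0,0.68],[0.004,0.012,-0.36,0,0,0,0.68],[0.004,0.012,-0.4,0,0,0,0.68],[0.004,0.012,-0.42,0,0,0,0.68],[0.004,0.012,-0.435,0,0,0,0.68],[0.004,0.012,-0.442,0,0,0,0.68],[0.004,0.012,-0.442,0,0,0,0.68]]]}}

```text
clock: 2.95
eef_pos: [630.5, 77.1, 10.0]
eef_rot: [-3.139, -0.348, 1.785]
wrist_force: [-0.3, -0.5, -0.4]
finger_gap: 30.1
finger_force: 0.0
```

Emit:
{"method": "servo_tool", "body": {"motion": [[[-0.012,-0.02,-0.003,0,0,0,0.68],[-0.026,-0.04,-0.003,0,0,0,0.68],[-0.026,-0.06,-0.003,0,0,0,0.68],[-0.026,-0.08,-0.003,0,0,0,0.68],[-0.026,-0.1,-0.003,0,0,0,0.68],[-0.026,-0.12,-0.003,0,0,0,0.68],[-0.026,-0.14,-0.003,0,0,0,0.68],[-0.026,-0.16,-0.003,0,0,0,0.68],[-0.026,-0.18,-0.003,0,0,0,0.68],[-0.026,-0.18,-0.003,0,0,0,0.68]]]}}

```text
clock: 3.95
eef_pos: [617.3, -14.0, 7.8]
eef_rot: [-3.138, -0.348, 1.784]
wrist_force: [-0.4, -0.4, 0.0]
finger_gap: 30.2
finger_force: 0.0
```

```bash
python3 - <<'E'
from h import *
c=grab('top','t2'); im=c['frame']; cv2.imwrite('pics/t2z.png',cv2.resize(im[130:270,240:400],None,fx=4,fy=4)[:,:,::-1])
E
```

```text
(no output)
```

View pics/t2z.png

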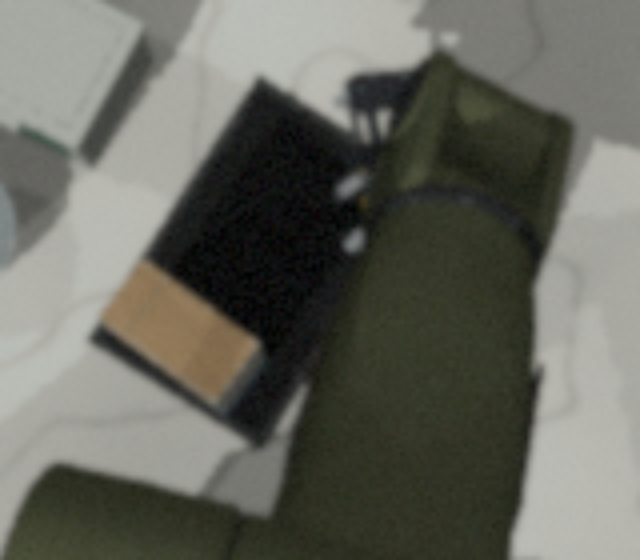

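The pin has moved with the fingers (a hint of yellow at (365,205)), and nothing else has been disturbed. I'll carry on to the counter.

Emit:
{"method": "servo_tool", "body": {"motion": [[[0,-0.02,0,0,0,0,0.68],[0,-0.04,0,0,0,0,0.68],[0,-0.06,0,0,0,0,0.68],[0,-0.08,0,0,0,0,0.68],[0,-0.1,0,0,0,0,0.68],[0,-0.12,0,0,0,0,0.68],[0,-0.14,0,0,0,0,0.68],[0,-0.16,0,0,0,0,0.68],[0,-0.18,0,0,0,0,0.68],[0,-0.19,0,0,0,0,0.68]]]}}

```text
clock: 5.0
eef_pos: [617.3, -108.7, 7.9]
eef_rot: [-3.138, -0.348, 1.785]
wrist_force: [0.4, -0.8, 0.3]
finger_gap: 29.8
finger_force: 0.1
```

Emit:
{"method": "servo_tool", "body": {"motion": [[[0,0.03,0,0,0,0,0.68],[0,0.05,0.05,0,0,0,0.68],[0,0.05,0.15,0,0,0,0.68],[0,0.05,0.25,0,0,0,0.68],[0,0.05,0.35,0,0,0,0.68],[0,0.05,0.44,0,0,0,0.68],[0,0.05,0.5,0,0,0,0.68],[0,0.05,0.5,0,0,0,0.68]]]}}

```text
clock: 5.8
eef_pos: [618.3, -81.6, 262.8]
eef_rot: [3.138, -0.344, 1.789]
wrist_force: [0.6, 0.3, 0.5]
finger_gap: 30.2
finger_force: 0.0
```

```bash
python3 - <<'E'
from h import *
from scipy.spatial.transform import Rotation as R
grab('wrist','w2')
s=manip.read_state(); R0=R.from_euler('xyz',s['eef_rot']); p=s['eef_pos']; print(s['clock'],p,s['joints'])
a=np.radians(54.7)
for a in(np.radians(54.7),np.radians(54.7-180)):
    T=R.from_euler('xyz',[np.pi,0,a+np.pi/2]); print((T*R0.inv()).as_rotvec()/np.pi)
c=load('w2'); im=c['frame']; hsv=cv2.cvtColor(im,cv2.COLOR_RGB2HSV)
ye=((hsv[...,0]>20)&(hsv[...,0]<32)&(hsv[...,1]>130)&(hsv[...,2]>80)).astype(np.uint8)
n,l,st,ce=cv2.connectedComponentsWithStats(ye)
for i in range(1,n):
    if st[i,4]>60:
        v,u=np.nonzero(l==i); W=ray(c,np.c_[u,v],8)[:,:2]-[584,62]; t=np.radians(-30.4)
        x=W@[np.cos(t),np.sin(t)]; y=W@[-np.sin(t),np.cos(t)]; print(st[i],x.min(),x.max(),y.min(),y.max())
E
```

```text
5.85 [617.71205822 -81.6056039  259.7489559 ] [-0.31793596  0.53305547  1.10800105  0.29790921  1.67755188 -0.52894727]
[-0.09388351 -0.06235671  0.23257772]
[-0.07835807  0.11797497 -0.75554391]
[154 115  49  51 700] -119.88716895905495 -96.14735272149547 -180.8978529853733 -109.42088551605697
[294 260  44  16 387] 102.95335475372147 147.9899867461056 -171.01742155868246 -122.89445046535378
```

View pics/w2.png

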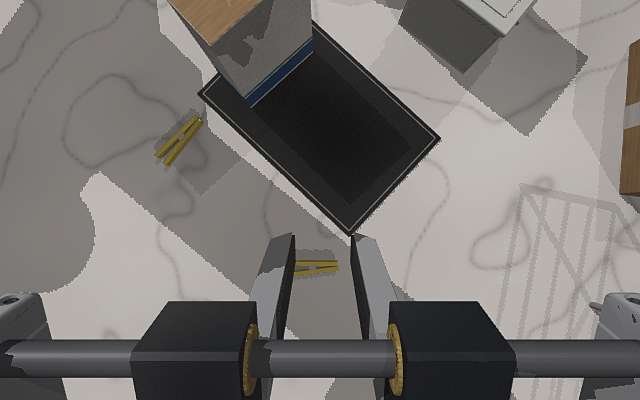

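The pin lies fully on the counter at (316,267), clear of the mat corner at (350,235). The carton is still standing and the spare pin at (180,140) is untouched. Next I go behind the carton.

Emit:
{"method": "servo_tool", "body": {"motion": [[[-0.344,0.47,0,-0.094,-0.062,0.233,0.68],[-0.344,0.47,0,-0.094,-0.062,0.233,0.68],[-0.344,0.47,0,-0.094,-0.062,0.233,0.68],[-0.344,0.47,0,-0.094,-0.062,0.233,0.68],[-0.344,0.47,0,-0.094,-0.062,0.233,0.68],[-0.344,0.47,0,-0.094,-0.062,0.233,0.68],[-0.344,0.47,0,-0.094,-0.062,0.233,0.68],[-0.344,0.47,0,-0.094,-0.062,0.233,0.68],[-0.344,0.47,0,-0.094,-0.062,0.233,0.68],[-0.344,0.47,0,-0.094,-0.062,0.233,0.68]]]}}

```text
clock: 6.85
eef_pos: [445.7, 151.6, 257.3]
eef_rot: [-3.137, -0.003, 2.523]
wrist_force: [0.1, -0.6, 0.5]
finger_gap: 30.2
finger_force: 0.0
```

Emit:
{"method": "servo_tool", "body": {"motion": [[[0,0,-0.05,0,0,0,0.68],[0,0,-0.1,0,0,0,0.68],[0,0,-0.15,0,0,0,0.68],[0,0,-0.19,0,0,0,0.68],[0,0,-0.21,0,0,0,0.68],[0,0,-0.216,0,0,0,0.68],[0,0,-0.216,0,0,0,0.68]]]}}

```text
clock: 7.55
eef_pos: [445.6, 152.2, 150.2]
eef_rot: [-3.138, -0.002, 2.524]
wrist_force: [0.2, 0.5, 0.3]
finger_gap: 30.0
finger_force: 0.0
```

Emit:
{"method": "servo_tool", "body": {"motion": [[[0.02,-0.014,0,0,0,0,0.68],[0.04,-0.028,0,0,0,0,0.68],[0.046,-0.032,0,0,0,0,0.68],[0.052,-0.037,0,0,0,0,0.68],[0.059,-0.042,0,0,0,0,0.68],[0.065,-0.046,0,0,0,0,0.68],[0.072,-0.051,0,0,0,0,0.68],[0.078,-0.055,0,0,0,0,0.68],[0.085,-0.06,0,0,0,0,0.68],[0.091,-0.065,0,0,0,0,0.68]]]}}

```text
clock: 8.55
eef_pos: [491.1, 119.7, 149.9]
eef_rot: [-3.138, -0.002, 2.525]
wrist_force: [-0.7, 0.6, 0.3]
finger_gap: 30.2
finger_force: 0.2
```

```bash
python3 - <<'E'
from h import *
c=grab('side','s3'); cv2.imwrite('pics/s3z.png',cv2.resize(c['frame'][150:310,220:420],None,fx=3,fy=3)[:,:,::-1])
E
```

```text
(no output)
```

View pics/s3z.png

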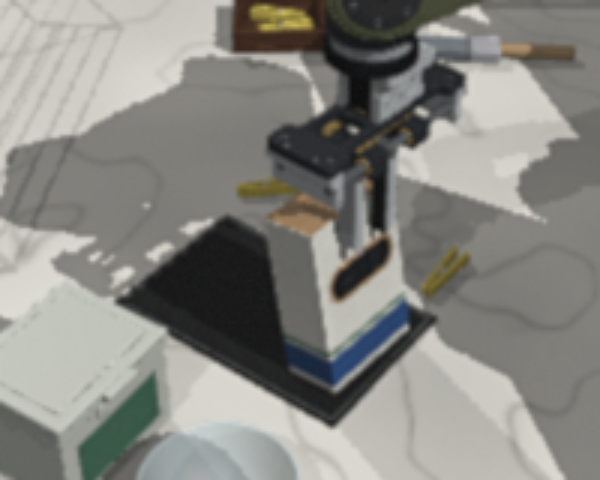

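The carton is leaning about its front foot, with the fingers above the oval at (365,200). The pin is off the mat. I'll push slowly past the balance point.

Emit:
{"method": "servo_tool", "body": {"motion": [[[0.006,-0.004,0,0,0,0,0.68],[0.012,-0.008,0,0,0,0,0.68],[0.018,-0.013,0,0,0,0,0.68],[0.024,-0.017,0,0,0,0,0.68],[0.03,-0.021,0,0,0,0,0.68],[0.036,-0.025,0,0,0,0,0.68],[0.042,-0.03,0,0,0,0,0.68],[0.047,-0.033,0,0,0,0,0.68],[0.052,-0.037,0,0,0,0,0.68],[0.055,-0.039,0,0,0,0,0.68]]]}}

```text
clock: 9.6
eef_pos: [518.5, 100.2, 149.9]
eef_rot: [-3.138, -0.002, 2.525]
wrist_force: [0.2, -0.3, -0.2]
finger_gap: 29.7
finger_force: 0.0
```

Emit:
{"method": "servo_tool", "body": {"motion": [[[0,0,0,0,0,0,0.68],[0,0,0,0,0,0,0.68],[0,0,0,0,0,0,0.68],[0,0,0,0,0,0,0.68],[0,0,0,0,0,0,0.68],[0,0,0,0,0,0,0.68]]]}}

```text
clock: 10.2
eef_pos: [518.3, 100.4, 150.0]
eef_rot: [-3.138, -0.002, 2.525]
wrist_force: [0.3, 0.3, -0.5]
finger_gap: 29.9
finger_force: 0.0
```

```bash
python3 - <<'E'
from h import *
c=grab('side','s4'); cv2.imwrite('pics/s4z.png',cv2.resize(c['frame'][150:310,220:420],None,fx=3,fy=3)[:,:,::-1])
E
```

```text
(no output)
```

View pics/s4z.png

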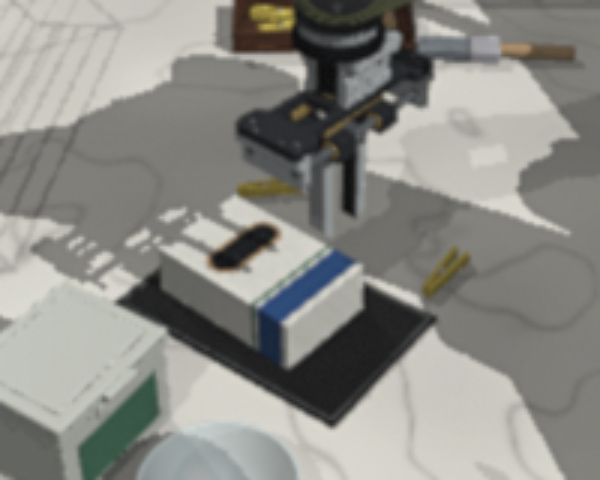

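The carton lies flat with the oval up at (245,247). I'll retreat and check the far edge against the mat.

Emit:
{"method": "servo_tool", "body": {"motion": [[[-0.03,0.02,0.08,0,0,0,0.68],[-0.08,-0.04,0.16,0,0,0,0.68],[-0.12,-0.14,0.2,0,0,0,0.68],[-0.15,-0.24,0.2,0,0,0,0.68],[-0.18,-0.34,0.2,0,0,0,0.68],[-0.2,-0.44,0.2,0,0,0,0.68],[-0.2,-0.54,0.2,0,0,0,0.68],[-0.2,-0.64,0.2,0,0,0,0.68],[-0.2,-0.7,0.2,0,0,0,0.68],[-0.2,-0.7,0.2,0,0,0,0.68]]]}}

```text
clock: 11.25
eef_pos: [417.5, -253.7, 249.4]
eef_rot: [-3.137, -0.002, 2.52]
wrist_force: [0.1, 0.9, 0.1]
finger_gap: 30.3
finger_force: 0.0
```

```bash
python3 - <<'E'
from h import *
c=grab('top','t5'); P=cloud(c); im=c['frame']; t=np.radians(-30.4)
m=np.zeros((400,640),bool); m[140:250,258:355]=1
top=m&(P[...,2]>45)&(P[...,2]<75); v,u=np.nonzero(top); W=ray(c,np.c_[u,v],59)[:,:2]; print(np.nanmedian(P[top][:,2]))
r=cv2.minAreaRect(W.astype(np.float32)); B=cv2.boxPoints(r)-[583,62]; print(r)
print(np.c_[B@[np.cos(t),np.sin(t)],B@[-np.sin(t),np.cos(t)]].round(1))
cv2.imwrite('pics/t5z.png',cv2.resize(im[130:270,240:400],None,fx=4,fy=4)[:,:,::-1])
E
```

```text
59.44214747235776
((632.6140747070312, 101.13557434082031), (239.51426696777344, 170.5728759765625), 55.219669342041016)
[[-71.2 -54. ]
 [ 98.9 -67.1]
 [117.2 171.8]
 [-52.9 184.8]]
```

View pics/t5z.png

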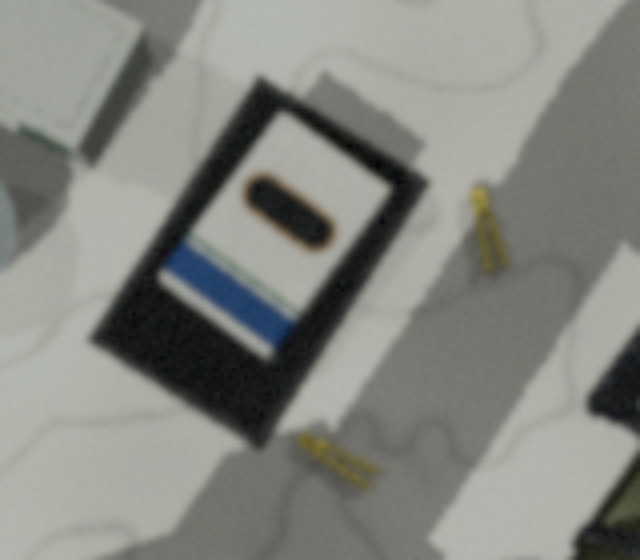

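The carton is flat, oval up and well inside the mat's dark border on all sides. The stray pin is off the mat at (490,230) and the spare pin is where it was.

```bash
python3 -c "from cell import manip; print(manip.sign_off())"
```

```text
the job is handed in; nothing more can be done
None
```

The job is handed in: the clothespin was pushed off the mat first, then the carton was tipped over and lies flat, opening up, inside the mat's edges, with the hand clear, at about 11 s on the robot's clock.

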